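# Clip the recipe card to its stand

### The job

The recipe card has slipped along the ledge of the wooden recipe stand. First slide it back along the ledge until its end rests against the end stop; then squeeze the spring clip off the rim of the wooden caddy and clip it over the top edge of the stand, about the middle of the backboard and pushed well down, so that it grips card and backboard together. Leave the clip closed on them and let go; do not knock over or shift the tin, the spice jar or the mug.

Things in the scene. Friction and masses are not known exactly. Their poses are not given: they have to be found in the camera images.
- stand: Fixed wooden recipe stand (sizes in mm). Origin on the worktop under the foot of its face; z up, x front to back, y along the ledge. The face leans back 0.17 rad: up the face is (sin 0.17, 0, cos 0.17). Backboard front and ledge top meet at x=0, z=22. Backboard y -70 to +70, 110 high up the face, 6 thick. Ledge y -80 to +130, 14 deep, lip 8 high. Base 100 x 200 x 10, prop behind the board to z=80.
- stand_top (a point): Middle of the backboard's top edge, on the front surface (card and board together reach from 5 in front of it to 6 behind it). Axes as stand.
- stand_stop (a point): Where the end stop's face meets the ledge and the backboard's front: the stop is a 32 high block on the -y end of the ledge, its face at y=-70 mm in the stand's frame. Axes as stand.
- card: Loose stiff white recipe card, 160 long (y) x 110 high x 5 mm thick, 70 to 140 g, picture on its front; leans on the backboard, tops level. Origin: middle of its lower edge, rear face. Axes parallel to the stand's when flat on the board (the sheet leans 0.17 rad in its own frame). Starts 35 to 55 mm from home; home, at the stop, is y=+10 mm in the stand's frame. Slides at about 1 N.
- card_end (a point): Middle of the card's +y end face (5 thick), the end away from the stop: push here, along the stand's -y. With the card home it stands 20 beyond the backboard, so there is never board behind this end; below it runs the ledge. Pushed at mid height it slides without tipping.
- caddy: Fixed open wooden box, 110 (x) x 150 (y) x 90 high, walls 6 thick; origin in the middle of its underside, z up. The clip starts on the rim of its +x wall, whose middle plane is at x=+52 mm.
- clip: Loose steel spring clip, 65 g, 34 wide, 95 high. Origin: middle of the pivot; frame that of one half: z up to the handles, x along the pivot, y the direction of squeezing. Parked upright on the caddy's +x rim, pivot 30 above it, x along the rim. Jaws reach 45 below the pivot; only rubber pads on the last 13 grip, about 21 apart when fully open. A coil of radius 6 at the pivot limits the depth.
- clip_handles (a point): Between the two flat handles, 32 above the pivot: squeeze here along the clip's y. The handles are 34 wide (x), rise to 48 above the pivot and spread in a V: about 45 over their tops when parked; fully squeezed they are parallel, 22 over all. That takes about 10 N; grip with 20 N or more and keep squeezing while carrying.
- clip_jaw (a joint): Jaw angle, rad: about -0.05 parked on the 6 mm rim, -0.17 shut empty, +0.39 squeezed fully open (stop), about +0.07 closed on card and backboard (11 mm thick). A spring shuts it (0.22 N m at 0, 0.3 N m/rad more as it opens).
- tin_1: Loose food tin, 57 diameter x 72 high, a bystander behind the work; origin under its centre.
- spice_jar_1: Loose spice jar with a lid, 45 diameter x 106 high, a bystander behind the work; origin under its centre.
- mug_3: Loose mug, 90 x 124 x 100 high, a bystander behind the work; origin under its centre.
- lemon_1: Loose lemon lying in the caddy, 78 x 55 x 56; not part of the work; origin at its underside as it starts.

How it is judged:
On the way, in this order (a step that is already met when the one before it is completed fails the run):
1. the card has been slid along the ledge to the stop (within 6 mm), the clip still on the caddy (y of card in the frame of stand below 0.016 m and distance of clip from where it was at the start of the episode below 0.05 m), for 0.2 s.
2. the clip has been squeezed open and carried clear of the caddy (distance of clip from where it was at the start of the episode above 0.07 m and value of joint clip_jaw above 0.2 rad), for 0.2 s.
At the end, for the whole second after the job is handed in: Card on the ledge, flat on the backboard (0.06 rad), within 6 mm of the stop; clip upright (0.5 rad) over the top edge, pivot within 35 mm of the board's middle and at most 36 mm above the edge, jaws closed on card and board together (angle 0.01 to 0.26, over 1.5 N on each), all at rest (y of card in the frame of stand below 0.016 m and z of card in the frame of stand below 0.028 m and angle between the z axis of card and the z axis of stand, either way round below 0.06 rad and contact force between clip and card above 1.5 N and contact force between clip and stand above 1.5 N and value of joint clip_jaw between 0.01 and 0.26 rad and y of clip in the frame of stand between -0.035 and 0.035 m and z of clip in the frame of stand below 0.166 m and angle between clip's own z axis and vertical below 0.5 rad and linear speed of each of clip, card below 0.02 m/s); the robot touches nothing.
It fails at once if the tin, the spice jar or the mug is shifted by more than 40 mm or tipped (distance of any of tin_1, spice_jar_1, mug_3 from where it was at the start of the episode above 0.04 m or angle between any of tin_1, spice_jar_1, mug_3's own z axis and vertical above 0.5 rad).
It also fails if it takes over 48 s, if anything falls off the work surface, if the arm or the gripper's body presses on something with over 40 N, if the wrist force passes 120 N, or if a joint passes its speed limit or range.

### The arm

A 6-joint arm with a two-finger parallel gripper is mounted at the origin on a cart in front of the work surface, level with it; the furniture and walls round the work are solid. World frame = base frame: x ahead of the robot, y to its left, z up, the work surface at z = 0. Lengths are in m, angles in rad, forces in N, time in s.
With the tool pointing down it reaches from about 0.35 to 0.85 m from the base axis. Payload 8.1 kg.
Tool frame: the origin (TCP) lies between the finger pads; the fingertips stand 11 mm ahead of it and the grasp point (between the pads) lies 8 mm behind it (robot.tips_ahead is the distance from the TCP to the fingertips, in m); z points along the fingers, y is the line along which they close (so a half turn about z gives the same grasp; the last joint's range is limited). The gripper opens to 93 mm and grips with 3 to 60 N. Pads are 15 mm wide; open, the fingers measure 128 mm over their backs; the gripper's body (75 mm by 188 mm) begins 65 mm behind the grasp point.
Start: joints at [1.133, 0.13, 1.488, -0, 1.523, -0.085], TCP at [0.207, 0.563, 0.23] pointing down, gripper open.
Joint ranges: [-2.96, 2.96], [-0.89, 2.26], [0.02, 2.5], [-1.34, 4.48], [0, 2.73], [-2.66, 2.66]. Speed limits (rad/s): [2.39, 2.39, 2.79, 3.14, 3.14, 3.14].

### API

Orientations are given as a rotation vector (axis times angle).
In Python, from plant import robot gives the robot as it stands. The module is installed in compiled form; this text tells all that it offers.
- The arm moves only by the tool move_arm, never from a script. Its argument "deltas" is one flat list of numbers, 7 for each row, row after row: the shift along the tool's x, y, z in m, then the turn, a rotation vector about the tool's x, y, z in rad, then the opening, from 0 (shut) to 1 (fully open). A call has 1 to 12 rows; each row is the pose to reach, as a shift and turn from the pose commanded when the call began, along the tool's axes at that moment; what a row does not reach only later rows make up. A row lasts 1/8 s, in which the tool goes at most 62.5 mm and 10.7 degrees, less where a joint would pass 70% of its speed; a pose out of reach is approached as far as the arm can. A call with a gripper value outside its range is refused whole. The fingers move at their own pace and stop on an object; "squeeze" is the grip in N (left out, the last holds). Time passes only in rows, so rows that repeat a pose let the fingers close. It gives the time, the measured TCP pose, the force, the opening and the grip force at its end, in the units of the state.
- robot.read_state(): the state, without advancing time (a new reading comes with each control period).
- robot.read_camera(name): name is "scene" or "top" or "wrist"; returns (picture, depth): 480x640x3 uint8, red, green, blue; 480x640 float32, m along the optical axis (not along the pixel's ray), 0 where there is no reading.
- robot.camera_model(name): a dict with "K" (3x3 intrinsics, pixels), "k1" (the pictures are not rectified: a ray, as slopes to the right and down, at radius r is drawn at 1 + k1 r^2 times it, then the intrinsics apply), "R" (3x3) and "t" (3): a world point X has camera coordinates R X + t; the wrist camera has in their place "tool_from_camera" (4x4, takes a point from camera to tool coordinates, whose origin is the TCP and whose axes are the flange's). Camera axes: x right, y down, z forward; pixel columns grow to the right and rows downward; lengths in m; the calibration is good to about 2 mm. A picture is of the moment at which its call begins: read the wrist's pose just before it. camera_model takes no time and is no camera call.
- robot.close_job(): hands the job in; it is judged then, once.
Trained networks look in the newest picture that a camera, given by its name, has taken for a name from the list of things; names that differ only in an ending like _2 or _b are one class to them, and where a whole thing is asked for, a point or a joint stands for the part that bears it (a point fixed in the world has none). Each returns a list of dicts, best first, with "confidence" (0 to 1); they miss things now and then, are a little off and sometimes report something else, mostly with a low value. They report only what shows in the picture. A call takes as long as a camera call.
- robot.recognise(camera, label): "uv" ([column, row] in pixels, amid what is visible of it).
The state is a dict: "t": time; "q": joint angles; "dq": joint speeds; "joint_torque": joint torques, N m; "tool_pos": TCP position; "orientation": TCP orientation; "force": force on the tool from outside, world axes, zero at the start; "wrist_torque": the same for the moment, N m; "opening": finger opening in m; "gripper_force": force on a finger pad.
Only numpy, scipy, OpenCV 4.12 (cv2) and the standard library are available. Lean on these libraries where they do the work, as an engineer would, in place of code of your own. Each camera call takes 0.05 s, during which the arm holds its last target. There are 200 camera calls.

## Working session

There is one attempt and no reset: what is moved stays moved. The work goes in short steps, Python scripts to look and compute and a tool call to move; the robot and the scene stay as the last step left them, time stands still between calls to the robot, and variables do not carry over. Pictures are saved under pics/ and viewed, at most 10 in all, crops included, and the job is handed in when it is done.

Besides the shell and the picture viewer there is one more tool, called by a JSON object that holds its "method" and its "body". move_arm: Moves the arm, as the interface text tells. Its arguments: {"type":"object","properties":{"deltas":{"type":"array","items":{"type":"number"}},"squeeze":{"type":"number"}},"required":["deltas"]}

```bash
mkdir -p pics; cat > h.py <<'E'
import numpy as np, cv2
from scipy.spatial.transform import Rotation as Ro
from plant import robot
def cam(n):
    s=robot.read_state(); im,d=robot.read_camera(n); m=robot.camera_model(n)
    if n=="wrist":
        T=np.eye(4);T[:3,:3]=Ro.from_rotvec(s["orientation"]).as_matrix();T[:3,3]=s["tool_pos"]
        W=T@np.array(m["tool_from_camera"])
    else:
        W=np.eye(4);R=np.array(m["R"]);W[:3,:3]=R.T;W[:3,3]=-R.T@np.array(m["t"])
    return im,d,m,W
def rays(m,uv):
    uv=np.asarray(uv,float).reshape(-1,1,2);k=np.array([m["k1"],0,0,0.])
    return cv2.undistortPoints(uv,np.array(m["K"],float),k)[:,0]
def pts(m,W,uv,z):
    r=rays(m,uv);z=np.asarray(z).reshape(-1,1)
    return np.hstack([r*z,z])@W[:3,:3].T+W[:3,3]
def cloud(d,m,W):
    v,u=np.nonzero(d>0)
    return np.stack([u,v],1),pts(m,W,np.stack([u,v],1),d[v,u])
def proj(m,W,P):
    c=(np.atleast_2d(P)-W[:3,3])@W[:3,:3]
    return cv2.projectPoints(c,np.zeros(3),np.zeros(3),np.array(m["K"],float),np.array([m["k1"],0,0,0.]))[0][:,0]
def save(n,im): cv2.imwrite("pics/"+n+".png",im[:,:,::-1])
E
python3 - <<'E'
from h import *
np.set_printoptions(precision=3,suppress=True)
for n in ["scene","top"]:
    im,d,m,W=cam(n); save(n+"0",im); np.savez(n+"0.npz",im=im,d=d,W=W)
    print(n,W[:3,3],m["K"][0][0],m["k1"])
    for l in ["stand","stand_stop","card","card_end","caddy","clip","clip_handles","tin_1","spice_jar_1","mug_3"]:
        for r in robot.recognise(n,l)[:1]:
            u,v=r["uv"];z=d[int(v),int(u)]
            print(l,round(r["confidence"],2),np.array([u,v]),pts(m,W,[u,v],z)[0])
print(robot.read_state(),robot.tips_ahead)
E
```

```text
scene [0.003 0.159 1.091] 595.314080758652 -0.08116875856885918
stand 0.73 [443.5 292.1] [ 0.44  -0.228  0.025]
stand_stop 0.76 [442.3 296.5] [ 0.43  -0.221  0.027]
card_end 0.88 [418.7 282.4] [ 0.444 -0.166  0.092]
caddy 0.78 [244.2 330.1] [0.476 0.173 0.007]
clip 0.84 [239.1 288.2] [0.508 0.163 0.123]
clip_handles 0.72 [238.  288.5] [0.506 0.165 0.126]
tin_1 0.96 [352.2 230.3] [ 0.601 -0.084  0.071]
mug_3 0.95 [211. 231.] [0.703 0.193 0.031]
top [0.454 0.015 1.379] 577.580105771906 0.03534836174071336
stand 0.68 [399.3 278.8] [ 0.47  -0.194  0.082]
stand_stop 0.95 [398.5 281.2] [ 0.465 -0.203  0.014]
card 0.85 [391.2 292.5] [ 0.439 -0.178  0.063]
card_end 0.67 [394.3 288.9] [ 0.448 -0.177  0.119]
caddy 0.62 [233.5 290.2] [0.45  0.182 0.045]
clip 0.81 [237.4 269.5] [0.495 0.163 0.127]
clip_handles 0.9 [232.8 268.1] [0.498 0.173 0.129]
tin_1 0.57 [353.9 214. ] [ 0.619 -0.096  0.073]
spice_jar_1 0.6 [236.4 276.1] [0.48  0.162 0.156]
mug_3 0.8 [229.2 190.1] [0.688 0.196 0.007]
{'t': 1.1, 'q': array([ 1.133,  0.13 ,  1.488, -0.   ,  1.523, -0.085]), 'dq': array([ 0.001, -0.001, -0.001,  0.002, -0.001,  0.   ]), 'joint_torque': array([ -0.   , -55.977, -49.206,   0.077,   0.023,  -0.   ]), 'tool_pos': array([0.207, 0.563, 0.23 ]), 'orientation': array([0.551, 3.093, 0.   ]), 'force': array([-0.604,  0.99 ,  0.04 ]), 'wrist_torque': array([ 0.007, -0.015,  0.049]), 'gripper_force': 0.0, 'opening': 0.09299773809354521} 0.011
```

View pics/scene0.png

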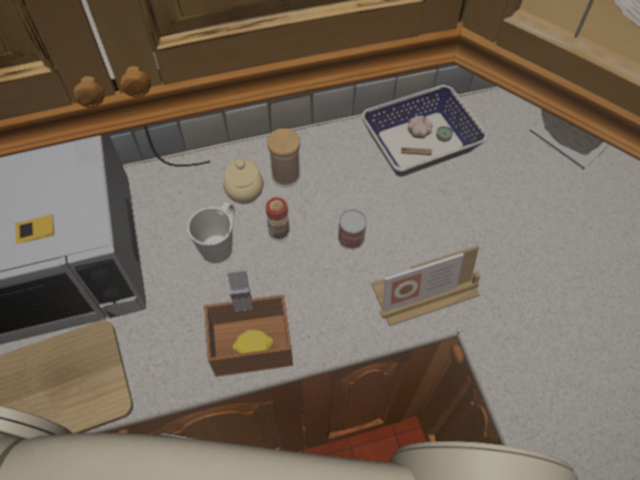

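View pics/top0.png

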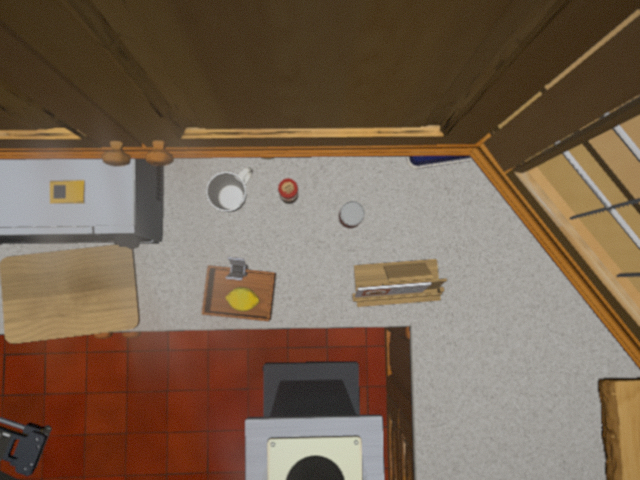

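The scene view shows the stand at about (430,285), with the card at its left end (385–465, 255–305) and the stop at the right near (475,280). The clip is on the far rim of the caddy at (240,290). The tin, jar and mug are behind. Next I'll fit the geometry from both depth images.

```bash
python3 - <<'E'
from h import *
np.set_printoptions(precision=4,suppress=True)
Ps=[]
for n in ["scene","top"]:
    f=np.load(n+"0.npz");m=robot.camera_model(n);uv,P=cloud(f["d"],m,f["W"]);C=f["im"][uv[:,1],uv[:,0]].astype(int)
    w=(abs(P[:,0]-0.45)<.1)&(P[:,1]<-.05)&(P[:,1]>-.36)
    t=w&(P[:,2]<.006)&(P[:,2]>-.01); print(n,"table z",np.median(P[t,2]))
    s=w&(P[:,2]>.006); Q=P[s];c=C[s]
    print("stand obb",cv2.minAreaRect(Q[:,:2].astype(np.float32)*1000), Q[:,2].max())
    sel=(Q[:,2]>.035)&(Q[:,2]<.125);K=Q[sel]
    # plane by ransac-ish svd
    best=None;rng=np.random.default_rng(0)
    for _ in range(300):
        a=K[rng.choice(len(K),3,False)];nn=np.cross(a[1]-a[0],a[2]-a[0]);l=np.linalg.norm(nn)
        if l<1e-6: continue
        nn/=l;i=abs((K-a[0])@nn)<.003
        if best is None or i.sum()>best.sum():best=i
    I=K[best];nn=np.linalg.svd(I-I.mean(0))[2][2];nn*=-np.sign(nn[0])
    print("face n",nn,"lean",np.arcsin(nn[2]),"yaw",np.arctan2(-nn[1],-nn[0]),"N",best.sum(),I.mean(0),"along",)
    yw=np.arctan2(-nn[1],-nn[0]);y=np.array([-np.sin(yw),np.cos(yw)])
    a=I[:,:2]@y;print("card along-y range",np.percentile(a,[0,1,50,99,100]),"ztop",I[:,2].max())
    # clip: above rim
    w=(abs(P[:,0]-0.5)<.06)&(abs(P[:,1]-.168)<.05)&(P[:,2]>.1)
    print("clip obb",cv2.minAreaRect(P[w,:2].astype(np.float32)*1000),P[w,2].max(),P[w].mean(0))
    w=(abs(P[:,0]-0.45)<.11)&(abs(P[:,1]-.17)<.12)&(P[:,2]>.082)&(P[:,2]<.096)
    print("caddy rim obb",cv2.minAreaRect(P[w,:2].astype(np.float32)*1000),np.median(P[w,2]))
    Ps.append(P)
f=np.load("scene0.npz")["im"];g=np.load("top0.npz")["im"]
a=cv2.resize(f[235:335,365:495],(800,600),interpolation=cv2.INTER_CUBIC)[:,:]
save("crop0",a)
E
```

```text
scene table z 0.0013944266772292213
stand obb ((451.2724609375, -205.8876190185547), (308.02362060546875, 197.0963592529297), 89.96607208251953) 0.5320501926195724
face n [-0.9818 -0.0853  0.1699] lean 0.17069398144458148 yaw 0.08662711191782387 N 2230 [ 0.447  -0.1869  0.0815] along
card along-y range [-0.3395 -0.3282 -0.2229 -0.1363 -0.1342] ztop 0.12499828157688031
clip obb ((497.5604248046875, 163.19488525390625), (34.415409088134766, 48.47623062133789), 82.37212371826172) 0.17706470033613397 [0.4998 0.1626 0.1443]
caddy rim obb ((448.8855895996094, 166.43353271484375), (151.49520874023438, 119.55805206298828), 83.20946502685547) 0.09050103671098642
top table z 0.0004424653744563578
stand obb ((450.71966552734375, -205.2720489501953), (309.1927185058594, 198.44468688964844), 89.97562408447266) 0.5316073126355707
face n [-0.8853 -0.0578 -0.4614] lean -0.47956446653004503 yaw 0.06522741480207443 N 547 [ 0.4801 -0.2135  0.0683] along
card along-y range [-0.3179 -0.3016 -0.2465 -0.1359 -0.1248] ztop 0.12487355692064872
clip obb ((496.25628662109375, 162.57916259765625), (34.028785705566406, 45.488895416259766), 84.22686004638672) 0.17687745070742178 [0.4968 0.1623 0.1454]
caddy rim obb ((448.7638244628906, 166.381103515625), (151.89285278320312, 118.55409240722656), 83.07628631591797) 0.09032635202891925
```

View pics/crop0.png

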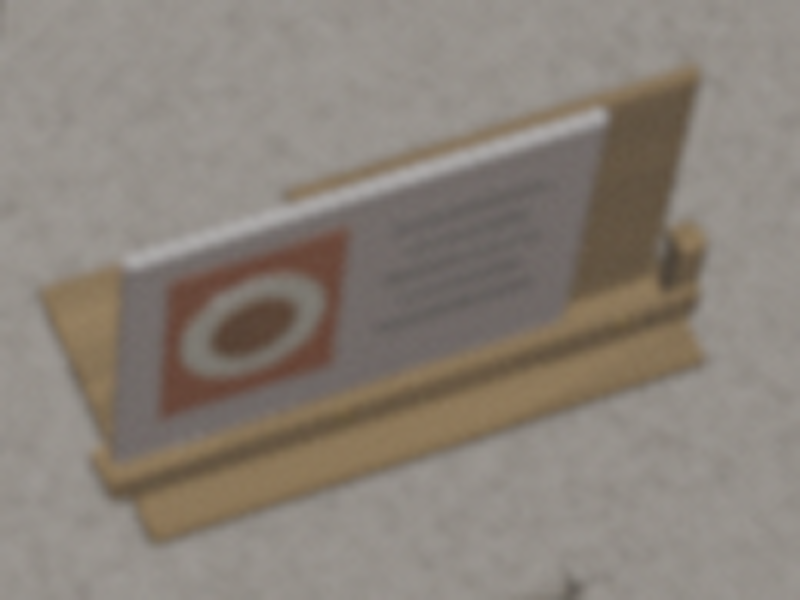

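The crop shows, in scene pixels: card top-left corner at (385,279), card top-right at (463,254), backboard top-right at (478,246), backboard top-left at (411,267) and the stop's face near (473,282).

```bash
python3 - <<'E'
from h import *
np.set_printoptions(precision=4,suppress=True)
m=robot.camera_model("scene");W=np.load("scene0.npz")["W"]
def at(uv,z):
    r=np.append(rays(m,uv)[0],1)@W[:3,:3].T;return W[:3,3]+r*(z-W[2,3])/r[2]
cv=lambda x,y:[365+x*130/800-.5,235+y*100/600-.5]
BR=at(cv(697,68),.1294);BL=at(cv(283,195),.1294);CL=at(cv(125,265),.1300);CR=at(cv(606,118),.1300)
for a in (BR,BL,CL,CR):print(a)
yw=.0866
d=BL-BR;print("yaw board",np.arctan2(-d[0],d[1]),np.linalg.norm(d)); d=CL-CR;print("yaw card",np.arctan2(-d[0],d[1]),np.linalg.norm(d))
# face plane from scene: point I, gives offset; stand origin
yv=np.array([-np.sin(yw),np.cos(yw),0]);xv=np.array([np.cos(yw),np.sin(yw),0])
print("x of face pt (card front) minus lean:",np.array([.447,-.1869,.0815])@xv-(.0815-.022)*np.tan(.17)+.005/np.cos(.17))
for n,p in zip(["BR","BL","CL","CR"],(BR,BL,CL,CR)):print(n,p@xv-(.1304-.022)*np.tan(.17),p@yv)
# top camera: depth section along tops
m2=robot.camera_model("top");f=np.load("top0.npz");uv,P=cloud(f["d"],m2,f["W"])
w=(abs(P[:,0]-.46)<.1)&(P[:,1]<-.08)&(P[:,1]>-.33)&(P[:,2]>.118)&(P[:,2]<.14);Q=P[w];a=Q@yv;b=Q@xv
print("top cam tops y",np.percentile(a,[0,2,98,100]),"x",np.percentile(b,[0,5,50,95,100]))
w=(abs(P[:,0]-.46)<.1)&(P[:,1]<-.08)&(P[:,1]>-.36)&(P[:,2]>.014)&(P[:,2]<.034);Q=P[w];a=Q@yv;b=Q@xv
print("ledge y",np.percentile(a,[0,1,99,100]),"x",np.percentile(b,[0,5,50,95,100]))
E
```

```text
[ 0.4701 -0.2896  0.1294]
[ 0.4618 -0.1504  0.1294]
[ 0.4515 -0.0966  0.13  ]
[ 0.4605 -0.255   0.13  ]
yaw board 0.05899939857571606 0.13948796132926125
yaw card 0.057119794000823086 0.1586646508608543
x of face pt (card front) minus lean: 0.42401912820229376
BR 0.42464475256011325 -0.32921058056981695
BL 0.4284942153917058 -0.1897757463579111
CL 0.422816037993398 -0.13526238813537197
CR 0.4181392488892211 -0.2938580976500743
top cam tops y [-0.328  -0.3238 -0.1404 -0.1351] x [0.4316 0.4336 0.439  0.4445 0.4462]
ledge y [-0.3377 -0.3335 -0.1313 -0.1294] x [0.394  0.404  0.417  0.486  0.4951]
```

```bash
cat >> h.py <<'E'
def go(p,heading,tilt=0):
    """deltas from the current pose to tool-down pose at p, tool y at heading"""
    s=robot.read_state();R=Ro.from_rotvec(s["orientation"]);c,n=np.cos(heading),np.sin(heading)
    T=np.array([[n,c,0],[-c,n,0],[0,0,-1.]]);T=np.array([[-0,0,0]]*3)+T
    T[:,0]=np.cross(T[:,1],T[:,2])
    d=R.inv().apply(np.array(p)-s["tool_pos"]);w=(R.inv()*Ro.from_matrix(T)).as_rotvec()
    print("t",round(s["t"],2),"at",np.round(s["tool_pos"],4),"delta",np.round(d,4),np.round(w,4))
E
python3 - <<'E'
from h import *
print(np.round(robot.camera_model("wrist")["tool_from_camera"],3))
go([.42,-.10,.30],.058)
go([.42,-.06,.25],.058)
E
```

```text
[[-0.001 -0.966 -0.259  0.073]
 [ 1.    -0.001  0.     0.001]
 [-0.001 -0.259  0.966 -0.156]
 [ 0.     0.     0.     1.   ]]
t 1.1 at [0.2073 0.5631 0.2296] delta [-0.4287 -0.5487 -0.0704] [0.   0.   1.16]
t 1.1 at [0.2073 0.5631 0.2296] delta [-0.4149 -0.5112 -0.0204] [0.   0.   1.16]
```

{"method": "move_arm", "body": {"deltas": [-0.036,-0.046,-0.006,0,0,0.1,0,-0.072,-0.092,-0.012,0,0,0.22,0,-0.108,-0.138,-0.018,0,0,0.34,0,-0.144,-0.184,-0.024,0,0,0.46,0,-0.18,-0.23,-0.03,0,0,0.58,0,-0.216,-0.276,-0.036,0,0,0.7,0,-0.252,-0.322,-0.042,0,0,0.82,0,-0.288,-0.368,-0.048,0,0,0.94,0,-0.324,-0.414,-0.054,0,0,1.06,0,-0.36,-0.46,-0.06,0,0,1.16,0,-0.394,-0.504,-0.065,0,0,1.16,0,-0.429,-0.549,-0.07,0,0,1.16,0]}}

```text
t: 2.6
tool_pos: [0.4205, -0.1024, 0.3002]
orientation: [2.156, 2.284, 0.001]
force: [0.9, 0.5, 0.2]
opening: 0.0009
gripper_force: 0.0
```

{"method": "move_arm", "body": {"deltas": [0,0,0,0,0,0,0,0,0,0,0,0,0,0]}}

```text
t: 2.85
tool_pos: [0.42, -0.1002, 0.2995]
orientation: [-2.157, -2.283, -0.0]
force: [0.2, -0.1, 0.3]
opening: 0.0007
gripper_force: 0.0
```

```bash
python3 - <<'E'
from h import *
np.set_printoptions(precision=4,suppress=True)
im,d,m,W=cam("wrist");save("w1",im);np.savez("w1.npz",im=im,d=d,W=W)
s=robot.read_state();print(s["t"],s["tool_pos"],s["orientation"],s["opening"],W[:3,3])
for l in ["stand","stand_stop","card","card_end"]:
    for r in robot.recognise("wrist",l)[:1]:
        u,v=r["uv"];z=d[int(v),int(u)];print(l,r["confidence"],r["uv"],pts(m,W,[u,v],z)[0])
E
```

```text
2.9 [ 0.42   -0.0996  0.2996] [-2.1554 -2.285  -0.0004] 0.000626868609857721 [ 0.4158 -0.0271  0.4554]
stand 0.93 [354.0, 249.1] [ 0.4754 -0.1483  0.012 ]
stand_stop 0.65 [355.8, 249.3] [ 0.4783 -0.1493  0.0092]
card 0.62 [332.0, 249.5] [ 0.4398 -0.1275  0.0951]
card_end 0.65 [334.2, 248.6] [ 0.4417 -0.1245  0.1015]
```

View pics/w1.png

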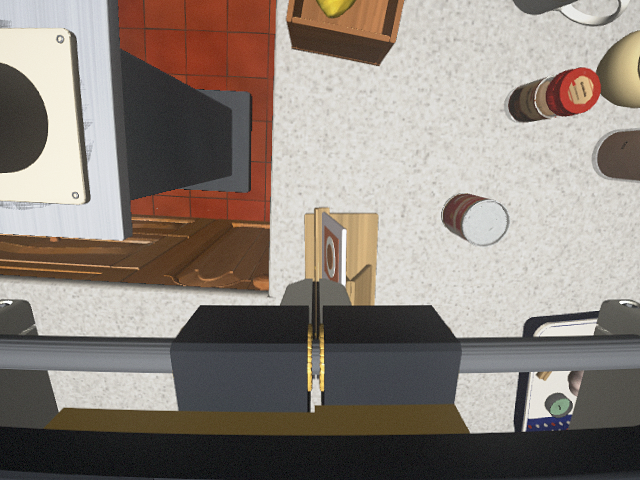

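The wrist view shows the card's +y end near (323–345, 213–230), the shut fingers at column 316, and nothing between them and the card. I'll go down beyond the card's end and push.

```bash
python3 - <<'E'
from h import *
go([.438,-.0585,.079],.058)
E
```

```text
t 3.1 at [ 0.4201 -0.0993  0.2998] delta [0.0396 0.0202 0.2208] [0.0004 0.0001 0.002 ]
```

{"method": "move_arm", "body": {"deltas": [0.04,0.02,0.02,0,0,0,0,0.04,0.02,0.07,0,0,0,0,0.04,0.02,0.12,0,0,0,0,0.04,0.02,0.17,0,0,0,0,0.04,0.02,0.22,0,0,0,0,0.03,0.02,0.22,0,0,0,0,0.015,0.02,0.22,0,0,0,0,0.005,0.02,0.22,0,0,0,0,-0.002,0.02,0.22,0,0,0,0,-0.007,0.02,0.22,0,0,0,0,-0.012,0.02,0.22,0,0,0,0,-0.015,0.02,0.22,0,0,0,0]}}

```text
t: 4.6
tool_pos: [0.441, -0.1144, 0.0797]
orientation: [-2.156, -2.285, -0.0]
force: [-0.2, 1.8, 1.1]
opening: 0.0001
gripper_force: 0.6
```

{"method": "move_arm", "body": {"deltas": [-0.002,0,0,0,0,0,0,-0.004,0,0,0,0,0,0,-0.006,0,0,0,0,0,0]}}

```text
t: 4.97
tool_pos: [0.4413, -0.1202, 0.0796]
orientation: [-2.156, -2.285, 0.0]
force: [-0.2, 0.5, 0.8]
opening: 0.0001
gripper_force: 0.5
```

```bash
python3 - <<'E'
from h import *
im,d,m,W=cam("scene");save("s2",cv2.resize(im[225:345,355:515],(800,600),interpolation=cv2.INTER_CUBIC))
E
```

```text
(no output)
```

View pics/s2.png

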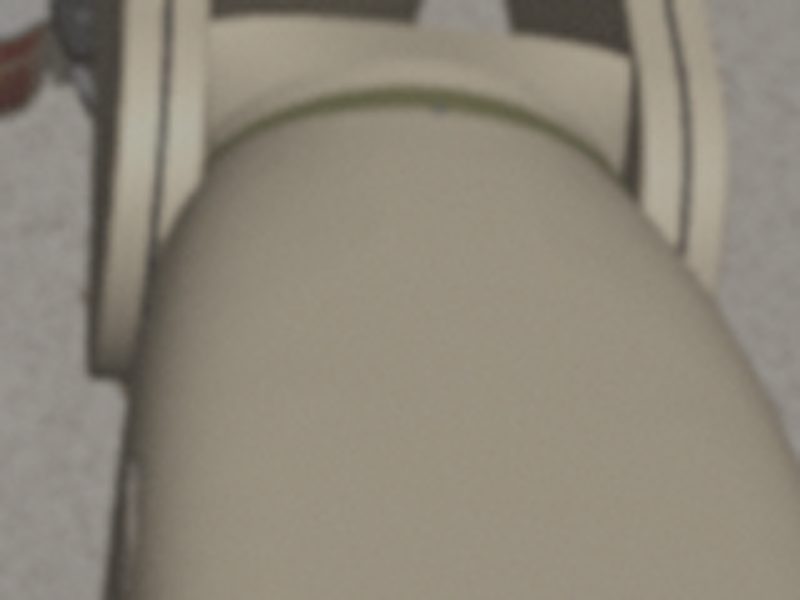

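The arm hides the stand in that view, so I'll go on by force.

{"method": "move_arm", "body": {"deltas": [-0.001,0,0,0,0,0,0,-0.002,0,0,0,0,0,0,-0.003,0,0,0,0,0,0,-0.004,0,0,0,0,0,0]}}

```text
t: 5.52
tool_pos: [0.4416, -0.1238, 0.0797]
orientation: [-2.156, -2.285, -0.001]
force: [-0.2, 6.0, 2.6]
opening: 0.0004
gripper_force: 3.1
```

{"method": "move_arm", "body": {"deltas": [0.01,0,0,0,0,0,0,0.025,0,-0.02,0,0,0,0,0.025,0,-0.07,0,0,0,0,0.025,0,-0.12,0,0,0,0,0.025,0,-0.17,0,0,0,0,0,0,-0.2,0,0,0,1,-0.05,0,-0.2,0,0,0,1,-0.1,0.01,-0.2,0,0,0,1,-0.13,0.01,-0.2,0,0,0,1,-0.13,0.01,-0.2,0,0,0,1,-0.13,0.01,-0.2,0,0,0,1,-0.13,0.01,-0.2,0,0,0,1]}}

```text
t: 7.02
tool_pos: [0.4592, -0.2523, 0.2798]
orientation: [2.155, 2.286, 0.0]
force: [0.7, -0.7, 0.1]
opening: 0.066
gripper_force: 0.0
```

```bash
python3 - <<'E'
from h import *
np.set_printoptions(precision=4,suppress=True)
im,d,m,W=cam("wrist");save("w3",im);np.savez("w3.npz",im=im,d=d,W=W)
s=robot.read_state();print(s["t"],s["tool_pos"],s["orientation"],s["opening"],W[:3,3])
uv,P=cloud(d,m,W);yw=.058
yv=np.array([-np.sin(yw),np.cos(yw),0]);xv=np.array([np.cos(yw),np.sin(yw),0])
w=(abs(P[:,0]-.46)<.06)&(P[:,1]<-.08)&(P[:,1]>-.33)&(P[:,2]>.12)&(P[:,2]<.15);Q=P[w];C=im[uv[w,1],uv[w,0]].astype(int)
sat=C.max(1)-C.min(1)
for nm,k in [("white",sat<25),("wood",sat>40)]:
    q=Q[k];Y=q@yv;X=q@xv
    print(nm,k.sum(),"Y",np.percentile(Y,[0,1,50,99,100]),"X",np.percentile(X,[0,5,50,95,100]),"z",np.percentile(q[:,2],[5,50,95,100]))
    # x midline per Y bin for yaw
    b=[(np.median(Y[i]),np.median(X[i]),np.percentile(X[i],5),np.percentile(X[i],95)) for y in np.arange(-.32,-.15,.02) for i in [(Y>=y)&(Y<y+.02)&(q[:,2]>.1275)] if i.sum()>5]
    print(np.array(b))
E
```

```text
7.075 [ 0.4593 -0.2523  0.2798] [2.1544 2.286  0.0002] 0.06996540680922214 [ 0.4548 -0.1791  0.4356]
white 1222 Y [-0.3161 -0.3139 -0.2297 -0.1588 -0.157 ] X [0.437  0.4378 0.4407 0.4433 0.4482] z [0.1224 0.1311 0.1326 0.134 ]
[[-0.3078  0.4424  0.4395  0.4443]
 [-0.2899  0.4415  0.4395  0.4443]
 [-0.2705  0.4415  0.4396  0.4443]
 [-0.2492  0.4415  0.4393  0.4433]
 [-0.2295  0.4415  0.4388  0.4433]
 [-0.2101  0.4411  0.4389  0.4433]
 [-0.1905  0.4416  0.4389  0.4433]
 [-0.17    0.4407  0.4381  0.4425]
 [-0.1587  0.4408  0.439   0.4424]]
wood 928 Y [-0.3155 -0.313  -0.2405 -0.1781 -0.1771] X [0.4442 0.4451 0.4471 0.4498 0.4501] z [0.1288 0.1304 0.1317 0.1327]
[[-0.3075  0.4472  0.4452  0.45  ]
 [-0.2896  0.448   0.4452  0.45  ]
 [-0.2697  0.4475  0.4452  0.4498]
 [-0.25    0.4474  0.4451  0.4498]
 [-0.2301  0.4469  0.4451  0.4496]
 [-0.2101  0.4469  0.4451  0.4495]
 [-0.1901  0.4468  0.4442  0.4494]
 [-0.1785  0.4472  0.445   0.4494]]
```

View pics/w3.png

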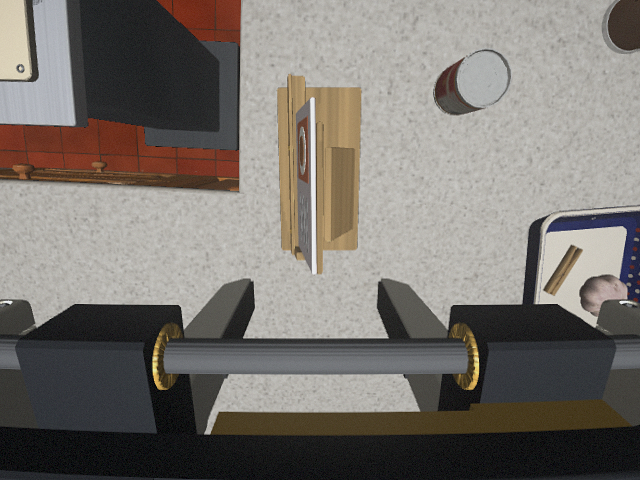

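The card is home: its centre is at stand y≈+10 mm and its top edge runs from (312,98) to (316,272). The board's middle is at Y=-0.247, and card and board together span X 0.439–0.450, top z≈0.131. Now for the clip.

```bash
python3 - <<'E'
from h import *
go([.49,.10,.28],-.119)
E
```

```text
t 7.08 at [ 0.4593 -0.2523  0.2798] delta [ 3.499e-01  5.150e-02 -2.000e-04] [3.000e-04 1.000e-04 1.783e-01]
```

{"method": "move_arm", "body": {"deltas": [0.05,0.008,0,0,0,0.03,1,0.1,0.015,0,0,0,0.06,1,0.15,0.022,0,0,0,0.09,1,0.2,0.03,0,0,0,0.12,1,0.25,0.037,0,0,0,0.15,1,0.3,0.045,0,0,0,0.178,1,0.35,0.051,0,0,0,0.178,1,0.35,0.051,0,0,0,0.178,1,0.35,0.051,0,0,0,0.178,1]}}

```text
t: 8.2
tool_pos: [0.4894, 0.0991, 0.2797]
orientation: [2.349, 2.086, -0.0]
force: [0.8, 0.2, 0.8]
opening: 0.093
gripper_force: 0.0
```

```bash
python3 - <<'E'
from h import *
np.set_printoptions(precision=4,suppress=True)
im,d,m,W=cam("wrist");save("w4",im);np.savez("w4.npz",im=im,d=d,W=W)
s=robot.read_state();print(s["t"],s["tool_pos"],s["opening"])
for l in ["clip","clip_handles"]:
    for r in robot.recognise("wrist",l)[:1]:
        u,v=r["uv"];z=d[int(v),int(u)];print(l,r["confidence"],r["uv"],pts(m,W,[u,v],z)[0])
uv,P=cloud(d,m,W)
w=(abs(P[:,0]-0.5)<.06)&(abs(P[:,1]-.165)<.045)&(P[:,2]>.1)&(P[:,2]<.19);Q=P[w]
print("all",cv2.minAreaRect(Q[:,:2].astype(np.float32)*1000),Q[:,2].max())
k=Q[:,2]>.155;print("tops",cv2.minAreaRect(Q[k,:2].astype(np.float32)*1000),k.sum())
yw=-.119;x=np.array([np.cos(yw),np.sin(yw)])
for z in np.arange(.1,.18,.01):
    k=(Q[:,2]>=z)&(Q[:,2]<z+.01);print(round(z,3),k.sum(),np.percentile(Q[k,:2]@x,[0,5,50,95,100]) if k.sum() else "")
w=(abs(P[:,0]-0.45)<.11)&(abs(P[:,1]-.17)<.12)&(P[:,2]>.082)&(P[:,2]<.096)
q=P[w,:2]@x;print("rim far wall X", np.percentile(q[q>np.percentile(q,100)-.012],[0,5,50,95,100]),np.median(P[w,2]))
E
```

```text
8.25 [0.4896 0.0985 0.2797] 0.09308861616445198
clip 0.64 [316.9, 166.1] [0.4979 0.1622 0.1262]
clip_handles 0.72 [314.7, 165.5] [0.496  0.163  0.1274]
all ((494.6551818847656, 163.42994689941406), (34.323020935058594, 45.92491912841797), 82.90294647216797) 0.17440773985967883
tops ((494.67913818359375, 163.50543212890625), (34.009788513183594, 45.96120071411133), 83.0229263305664) 952
0.1 0 
0.11 14 [0.4633 0.4633 0.4798 0.4799 0.4799]
0.12 658 [0.4617 0.4625 0.4716 0.4814 0.4816]
0.13 234 [0.459  0.4596 0.462  0.4838 0.4839]
0.14 257 [0.4568 0.4575 0.4597 0.486  0.4866]
0.15 288 [0.4547 0.4552 0.4571 0.4881 0.4887]
0.16 219 [0.449  0.4537 0.4551 0.4898 0.4948]
0.17 587 [0.4488 0.4494 0.4538 0.4941 0.4947]
rim far wall X [0.4686 0.4692 0.4723 0.4793 0.4804] 0.09023198930783044
```

View pics/w4.png

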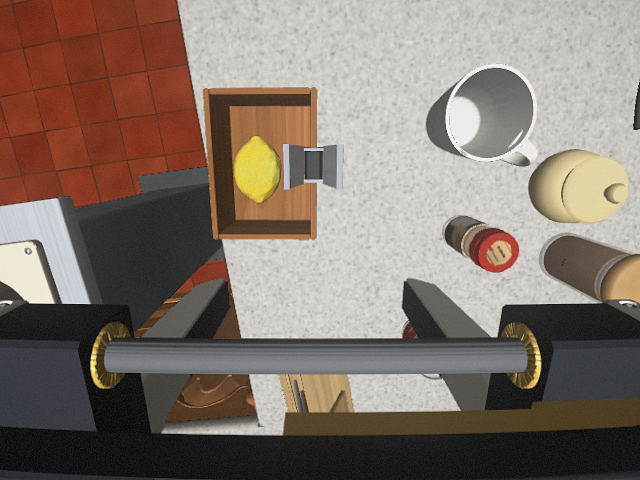

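The clip is centred at pixel (314,165), which is world (0.495,0.1635), straight on the rim. The open fingers clear its handles.

```bash
python3 - <<'E'
from h import *
go([.4947,.1635,.146],-.121)
E
```

```text
t 8.35 at [0.4898 0.0979 0.2797] delta [ 0.0657 -0.0031  0.1337] [ 0.0002  0.0002 -0.0004]
```

{"method": "move_arm", "body": {"deltas": [0.033,-0.002,0,0,0,0,1,0.066,-0.003,0,0,0,0,1,0.066,-0.003,0.03,0,0,0,1,0.066,-0.003,0.07,0,0,0,1,0.066,-0.003,0.11,0,0,0,1,0.066,-0.003,0.134,0,0,0,1,0.066,-0.003,0.134,0,0,0,1,0.066,-0.003,0.134,0,0,0,1]}}

```text
t: 9.35
tool_pos: [0.4955, 0.1644, 0.147]
orientation: [2.351, 2.082, 0.002]
force: [-0.6, -0.4, 0.5]
opening: 0.093
gripper_force: 0.0
```

```bash
python3 - <<'E'
from h import *
go([.4947,.1635,.146],-.121)
E
```

```text
t 9.35 at [0.4955 0.1644 0.147 ] delta [-0.001  -0.0007  0.001 ] [ 0.0015 -0.0005 -0.0001]
```

Well placed; squeeze.

{"method": "move_arm", "body": {"deltas": [0,-0.001,0,0,0,0,0,0,-0.001,0,0,0,0,0,0,-0.001,0,0,0,0,0,0,-0.001,0,0,0,0,0,0,-0.001,0,0,0,0,0,0,-0.001,0,0,0,0,0,0,-0.001,0,0,0,0,0,0,-0.001,0,0,0,0,0], "squeeze": 30}}

```text
t: 10.35
tool_pos: [0.4936, 0.165, 0.1455]
orientation: [-2.351, -2.084, 0.0]
force: [-0.2, -0.2, -0.3]
opening: 0.0215
gripper_force: 29.9
```

```bash
cat >> h.py <<'E'
def got(p,heading,tilt):
    """as go, the tool leaned: up axis leans to +x of heading"""
    s=robot.read_state();R=Ro.from_rotvec(s["orientation"])
    x=np.array([np.cos(heading),np.sin(heading),0]);z=np.array([0,0,1.])
    u=np.sin(tilt)*x+np.cos(tilt)*z;y=np.cos(tilt)*x-np.sin(tilt)*z
    T=np.stack([np.cross(y,-u),y,-u],1)
    d=R.inv().apply(np.array(p)-s["tool_pos"]);w=(R.inv()*Ro.from_matrix(T)).as_rotvec()
    print("t",round(s["t"],2),"at",np.round(s["tool_pos"],4),"delta",np.round(d,4),np.round(w,4))
def onstand(up,yaw=.062,X=.4445,Y=-.2468,z=.130):
    xv=np.array([np.cos(.058),np.sin(.058),0]);yv=np.array([-np.sin(.058),np.cos(.058),0])
    return X*xv+Y*yv+[0,0,z]+up*(np.sin(.17)*xv+np.cos(.17)*np.array([0,0,1]))
E
python3 - <<'E'
from h import *
print(onstand(.12)); got(onstand(.12),.062,.17)
E
```

```text
[ 0.47832668 -0.2194416   0.24827017]
t 10.35 at [0.4936 0.165  0.1455] delta [-0.3835  0.0308 -0.1027] [ 0.1693 -0.0154 -0.1816]
```

{"method": "move_arm", "body": {"deltas": [0,0,-0.015,0,0,0,0,0,0,-0.04,0,0,0,0,0,0,-0.075,0,0,0,0,0,0,-0.11,0,0,0,0,0,0,-0.13,0,0,0,0]}}

```text
t: 10.98
tool_pos: [0.4945, 0.1652, 0.2789]
orientation: [2.349, 2.083, 0.005]
force: [0.9, 0.8, -1.2]
opening: 0.0216
gripper_force: 29.9
```

```bash
python3 - <<'E'
from h import *
print(robot.read_state()["opening"]);got(onstand(.12),.062,.17)
E
```

```text
0.02157343216620039
t 10.97 at [0.4945 0.1652 0.2789] delta [-0.3839  0.0299  0.0303] [ 0.1732 -0.0164 -0.1814]
```

{"method": "move_arm", "body": {"deltas": [-0.045,0.004,0,0.02,0,-0.02,0,-0.09,0.007,0,0.04,0,-0.04,0,-0.135,0.01,0,0.06,-0.01,-0.06,0,-0.18,0.014,0,0.08,-0.01,-0.08,0,-0.225,0.017,0,0.1,-0.01,-0.1,0,-0.27,0.021,0,0.12,-0.01,-0.12,0,-0.315,0.024,0,0.14,-0.015,-0.14,0,-0.36,0.028,0.01,0.16,-0.015,-0.16,0,-0.384,0.03,0.02,0.172,-0.016,-0.18,0,-0.384,0.03,0.03,0.172,-0.016,-0.181,0,-0.384,0.03,0.03,0.172,-0.016,-0.181,0,-0.384,0.03,0.03,0.172,-0.016,-0.181,0]}}

```text
t: 12.48
tool_pos: [0.4778, -0.2189, 0.2461]
orientation: [-2.067, -2.2, 0.19]
force: [-0.5, 0.2, -0.5]
opening: 0.0215
gripper_force: 29.9
```

```bash
python3 - <<'E'
from h import *
np.set_printoptions(precision=4,suppress=True)
im,d,m,W=cam("wrist");save("w5",im[:,:]);np.savez("w5.npz",im=im,d=d,W=W)
print(robot.read_state()["opening"]);got(onstand(.12),.062,.17)
E
```

```text
0.021195493223558057
t 12.53 at [ 0.4779 -0.219   0.2464] delta [-0.0004  0.0001 -0.002 ] [-0.0016  0.0008  0.0004]
```

View pics/w5.png

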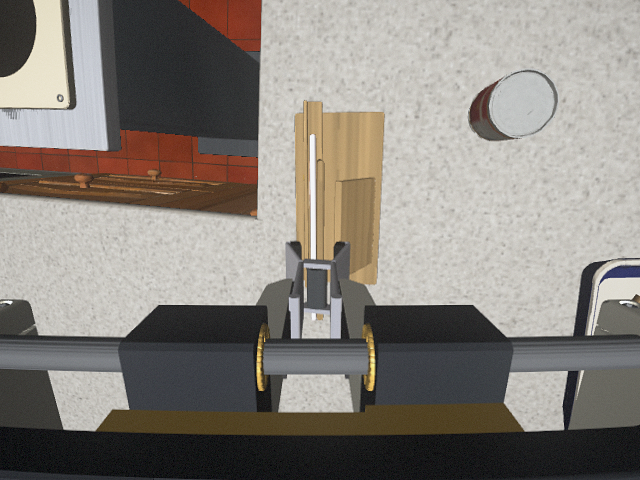

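The jaws (tips near (293,248) and (342,250), middle at column 318) straddle the card and board edge (columns 310–324, middle 317). It's aligned, so I'll lower along the tool axis.

{"method": "move_arm", "body": {"deltas": [0,0,0.012,0,0,0,0,0,0,0.024,0,0,0,0,0,0,0.036,0,0,0,0,0,0,0.045,0,0,0,0,0,0,0.05,0,0,0,0,0,0,0.055,0,0,0,0,0,0,0.06,0,0,0,0,0,0,0.06,0,0,0,0]}}

```text
t: 13.52
tool_pos: [0.467, -0.2204, 0.1862]
orientation: [-2.067, -2.198, 0.191]
force: [0.2, -0.0, -1.1]
opening: 0.022
gripper_force: 29.9
```

{"method": "move_arm", "body": {"deltas": [0,0,0.004,0,0,0,0,0,0,0.008,0,0,0,0,0,0,0.012,0,0,0,0,0,0,0.016,0,0,0,0,0,0,0.016,0,0,0,0]}}

```text
t: 14.15
tool_pos: [0.4642, -0.2205, 0.1703]
orientation: [-2.067, -2.198, 0.191]
force: [-0.1, -0.6, -1.3]
opening: 0.0216
gripper_force: 29.9
```

{"method": "move_arm", "body": {"deltas": [0,0,0.002,0,0,0,0.3,0,0,0.002,0,0,0,0.5,0,0,0.002,0,0,0,0.8,0,0,0.002,0,0,0,1,0,0,0.002,0,0,0,1,0,0,0.002,0,0,0,1,0,0,0.002,0,0,0,1,0,0,0.002,0,0,0,1]}}

```text
t: 15.15
tool_pos: [0.4641, -0.2207, 0.1688]
orientation: [-2.067, -2.198, 0.19]
force: [0.2, -0.5, -0.6]
opening: 0.0911
gripper_force: 0.0
```

{"method": "move_arm", "body": {"deltas": [0,0,-0.02,0,0,0,1,0,0,-0.05,0,0,0,1,0,0,-0.09,0,0,0,1,0,0,-0.13,0,0,0,1,-0.03,0,-0.15,0,0,0,1,-0.04,0,-0.15,0,0,0,1,-0.04,0,-0.15,0,0,0,1,-0.04,0,-0.15,0,0,0,1]}}

```text
t: 16.15
tool_pos: [0.4917, -0.2581, 0.3152]
orientation: [-2.065, -2.197, 0.191]
force: [0.1, -0.4, -0.1]
opening: 0.0931
gripper_force: 0.0
```

```bash
python3 - <<'E'
from h import *
np.set_printoptions(precision=4,suppress=True)
im,d,m,W=cam("wrist");save("w6",im)
s=robot.read_state();print(s["t"],s["tool_pos"],s["opening"])
uv,P=cloud(d,m,W);yw=.058
yv=np.array([-np.sin(yw),np.cos(yw),0]);xv=np.array([np.cos(yw),np.sin(yw),0])
Q=P[(abs(P[:,0]-.46)<.06)&(P[:,1]<-.08)&(P[:,1]>-.33)]
k=(Q[:,2]>.14)&(Q[:,2]<.21);a=Q[k];print("clip Y",np.percentile(a@yv,[1,50,99])+.2468,"X",np.percentile(a@xv,[1,50,99]),"ztop",np.percentile(a[:,2],[5,50,99]))
k=(Q[:,2]>.122)&(Q[:,2]<.136);a=Q[k];print("board/card Y",np.percentile(a@yv,[0,1,99,100])+.2468,"X",np.percentile(a@xv,[1,50,99]))
E
```

```text
16.2 [ 0.4918 -0.2581  0.3154] 0.09280977805503145
clip Y [-0.0182 -0.0013  0.0151] X [0.4366 0.4478 0.4751] ztop [0.1455 0.1704 0.1984]
board/card Y [-0.0696 -0.0678  0.0874  0.0901] X [0.4403 0.4446 0.4503]
```

View pics/w6.png

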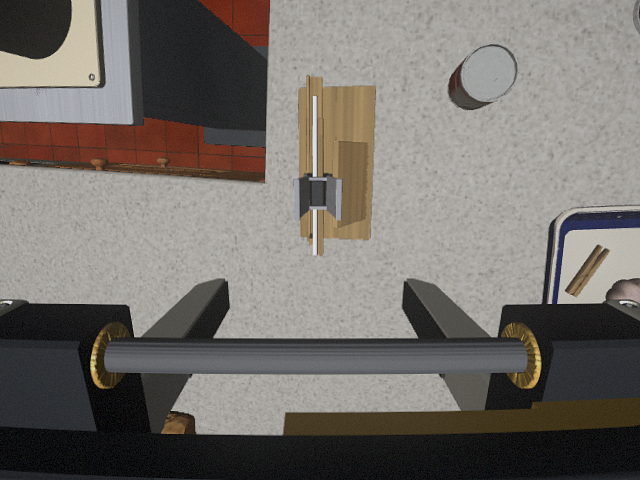

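The clip sits at (318,193), centred on the board and gripping both. The card end reads +0.090, so it is home, and the gripper is clear.

```bash
python3 -c "
from plant import robot
print(robot.close_job())"
```

```text
the job is handed in; nothing more can be done
None
```

The card is against the stop and the clip is closed over card and board at the middle of the backboard, pivot about 20 mm above the edge; the gripper is clear and the job was handed in at about 16 s, with no verdict returned.

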